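# Check the lever stop of a hand vacuum pump

## Robot

A 7-joint arm with a two-finger parallel gripper is mounted at the origin on a cart in front of the work surface, level with it; the furniture and walls round the work are solid. World frame = base frame: x ahead of the robot, y to its left, z up, the work surface at z = 0. Lengths are in m, angles in rad, forces in N, time in s.
With the tool pointing down it reaches from about 0.4 to 0.875 m from the base axis. Payload 19.3 kg.
Tool frame: the origin (TCP) lies between the finger pads; the fingertips stand 17 mm ahead of it and the grasp point (between the pads) lies 2 mm behind it (bot.finger_overhang is the distance from the TCP to the fingertips, in m); z points along the fingers, y is the line along which they close (so a half turn about z gives the same grasp; the last joint's range is limited). The gripper opens to 85 mm and grips with 20 to 120 N. Pads are 22 mm wide; open, the fingers measure 114 mm over their backs; the gripper's body (76 mm by 85 mm) begins 54 mm behind the grasp point. The pads swing forward as they close: fully open they stand 13 mm farther back than shut.
Start: joints at [-1.185, 0.521, -0.036, 1.599, 0.021, 1.021, -0.113], TCP at [0.275, 0.561, 0.248] pointing down, gripper open.
Joint ranges: [-2.91, 2.91], [-0.3, 2.13], [-1.5, 1.42], [0.17, 2.43], [-1.26, 4.41], [0.16, 1.93], [-2.52, 2.52]. Speed limits (rad/s): [1.89, 1.89, 2.39, 2.39, 3.01, 3.01, 3.01].

## Interface

Orientations are given as [roll, pitch, yaw] about the fixed x, y, z axes, in that order (R = Rz(yaw) Ry(pitch) Rx(roll)).
In Python, from workcell import observe, grab_frame, bot gives the robot as it stands.
- The arm moves only by the shell command python3 -m crank 'ROWS' [FORCE]. ROWS is a JSON object of lists of equal length, an entry for each row: "linear": the shift along the world's x, y, z each as a share of 0.25 m, from -1 to 1, a list of three; "delta_rot": the turn, a rotation vector about the world's x, y, z each as a share of 30 degrees, from -1 to 1, a list of three; "fingers": the opening, from -1 (shut) to 1 (fully open). In form: {"linear": [[dx, dy, dz], ...], "delta_rot": [[rx, ry, rz], ...], "fingers": [fingers, ...]}. A call has 1 to 5 rows; each row is the pose to reach, as a shift and turn from the pose commanded when the call began; what a row does not reach only later rows make up. A row lasts 1/10 s, in which the tool goes at most 50 mm and 8.59 degrees, less where a joint would pass 70% of its speed; a pose out of reach is approached as far as the arm can. A call with a number of a shift or a turn outside -1 to 1 is refused whole. A call with a gripper value outside its range is refused whole. The fingers move at their own pace and stop on an object; FORCE is the grip in N (left out, the last holds). Time passes only in rows, so rows that repeat a pose let the fingers close. It gives the time, the measured TCP pose, the force, the opening and the grip force at its end, in the units of the state.
- observe(): the state, without advancing time (a new reading comes with each control period).
- grab_frame(name): name is "scene" or "top"; returns a dict with "image" (480x640x3 uint8, red, green, blue), "mtx" (3x3 intrinsics, pixels), "xyz" and "orientation" of the camera in the world. Camera axes: x right, y down, z forward; pixel columns grow to the right and rows downward; lengths in m; the calibration is good to about 2 mm. A picture is of the moment at which its call begins. There is no depth.
- bot.job_done(): hands the job in; it is judged then, once.
The state is a dict: "clock": time; "qpos": joint angles; "qd": joint speeds; "joint_efforts": joint torques, N m; "position": TCP position; "tool_rot": TCP orientation; "force": force on the tool from outside, world axes, zero at the start; "moment": the same for the moment, N m; "grip_width": finger opening in m; "finger_force": force on a finger pad.
Only numpy, scipy, OpenCV 4.12 (cv2) and the standard library are available. Lean on these libraries where they do the work, as an engineer would, in place of code of your own. Each camera call takes 0.05 s, during which the arm holds its last target. There are 200 camera calls.

## Task

Check the lever of the hand vacuum pump that has the longer lever: with the outside of the fingers press the lever in until it meets its stop, short of the grip bar, and keep it there for about a second; let it spring right back out; then press it in to the stop again and finish the program while still holding it there. Only press on the lever's outer face, without pinching it, reaching in behind it, touching the grip bar or forcing it hard against the stop. Leave the pump with the shorter lever and the things standing about as they are.

Things in the scene. Friction and masses are not known exactly. Their poses are not given: they have to be found in the camera images.
- long_pump: Hand vacuum pump with the LONG lever (110 mm), fixed on a 150x90 mm plate. Its barrel (36 mm thick) lies level along x, hose barb at -x towards the robot, round gauge on top at the +x end, 99 mm high. Lever and grip bar stick out level to -y, 60 mm high, the lever nearer the robot. Origin: on the table, 50 mm to -y of the barrel axis. Stands left or right of the short-lever pump.
- long_pump_lever (a joint): Long lever about its vertical pivot, rad: 0 = sprung fully out (rest), 0.40 = against its stop, about 24 mm clear of the bar. Pressing turns it anticlockwise seen from above, free end towards the bar. Springs back by itself; at the press point it takes about 1.5 N to start and 4 N to reach the stop, then it is rigid. The pivot is 20 mm to -x, 30 mm to +y of the pump's origin.
- long_pump_press (a point): Press point on the long lever's outer face (away from the bar), 90 mm from the pivot, 20 mm from the free end; moves with the lever. x axis: pressing direction, square into the face; y: along the lever to the pivot; z up. The pivot is at (+5, +90, 0) mm in this frame. Lever 10 mm thick, 24 mm high (48 to 72 mm above the table), free table in front of it and under its outer half.
- short_pump: A second hand vacuum pump, built and placed the same way but with a SHORT lever (70 mm) and bar; same frame. Leave it alone.
- long_pump_inner (a point): Middle of the black lining (5 mm thick) on the long lever's inner side, the side that faces the bar; turns with the lever. Not to be touched: that would be reaching behind the lever or pinching it.
- long_pump_bar (a point): Middle of the fixed black ribbed grip bar of the long-lever pump, on its axis: 22 mm thick, 60 mm above the table, parallel to the pump's y axis; its axis lies 17 mm to +x of the pump's origin, its end 94 mm to -y. Not to be touched.
- short_pump_lever (a joint): Angle of the short lever, rad: 0 = sprung out (rest), 0.40 = pressed in. Must stay at rest.
- dropper: Loose bystander: dropper bottle with black rubber teat, 33x32x92 mm, standing between the two pumps; origin at the centre of its underside. Leave it where it is.
- beaker: Loose bystander: small glass beaker, 49 mm across, 44 mm tall, standing between the two pumps, farther back; origin at the centre of its underside. Leave it where it is.
- bung: Loose bystander: grey rubber bung, 28x28x27 mm, standing beside the left pump, farther left; origin at the centre of its underside. Leave it where it is.
- match_box: Loose bystander: matchbox lying flat, 34x52x14 mm, standing beside the right pump, farther right; origin at the centre of its underside. Leave it where it is.
- flask: Loose bystander: conical glass flask, 96 mm across, 160 mm tall, standing at the back; origin at the centre of its underside. Leave it where it is.

How it is judged:
On the way, in this order (a step that is already met when the one before it is completed fails the run):
1. the long lever is pressed in against its stop by the fingers and kept there (value of joint long_pump_lever above 0.37 rad and contact force between the fingers and long_pump_lever above 0.5 N), for 0.7 s.
2. the long lever is let spring right back out (value of joint long_pump_lever below 0.03 rad), for 0.2 s.
At the end, for the whole second after the job is handed in: The long lever is held in against its stop (joint above 0.37 of 0.40 rad, still) by the fingers (contact force above 0.5 N), the short lever is at rest (below 0.04 rad), and every bystander is within 15 mm of where it stood (all of step 1 and velocity of joint long_pump_lever between -0.05 and 0.05 rad/s and value of joint short_pump_lever below 0.04 rad and distance of each of dropper, beaker, bung, match_box, flask from where it was at the start of the episode below 0.015 m); the arm keeps its last pose, push and grip.
It fails at once if a finger reaches behind the long lever or pinches it (touches its inner side with more than 1 N) (contact force between the fingers and long_pump_lever_c0 above 1 N).
It fails at once if the fingers touch the fixed grip bar of the long-lever pump with more than 1 N (contact force between the fingers and long_pump_c0 above 1 N).
It fails at once if the long lever is forced (more than 40 N) (contact force between the fingers and long_pump_lever above 40 N).
It fails at once if the short lever is pressed (more than 0.08 rad) (value of joint short_pump_lever above 0.08 rad).
It fails at once if a bystander (dropper bottle, beaker, bung, matchbox or flask) is moved or lifted by more than 15 mm (distance of any of dropper, beaker, bung, match_box, flask from where it was at the start of the episode above 0.015 m).
It also fails if it takes over 43 s, if anything falls off the work surface, if the arm or the gripper's body presses on something with over 40 N, if the wrist force passes 120 N, or if a joint passes its speed limit or range.

## Working session

There is one attempt and no reset: what is moved stays moved. The work goes in short steps, Python scripts to look and compute and a shell command to move; the robot and the scene stay as the last step left them, time stands still between calls to the robot, and variables do not carry over. Pictures are saved under pics/ and viewed, at most 10 in all, crops included, and the job is handed in when it is done.

```bash
mkdir -p pics; python3 - <<'E'
from workcell import observe, grab_frame, bot
import cv2,numpy as np
for n in("scene","top"):
    f=grab_frame(n); cv2.imwrite(f"pics/{n}0.png",f["image"][:,:,::-1]); print(n,f["mtx"],f["xyz"],f["orientation"])
s=observe();print(s)
E
```

```text
scene [[479.75963789   0.         323.47396418]
 [  0.         479.75963789 244.58852556]
 [  0.           0.           1.        ]] [-0.12048255 -0.38959727  1.0218448 ] [-2.43075609e+00 -2.00514302e-03 -1.07734437e+00]
top [[484.3734888    0.         321.47395951]
 [  0.         484.3734888  234.13236448]
 [  0.           0.           1.        ]] [0.51771205 0.0182588  1.21695339] [-3.05722940e+00 -3.02381852e-03 -1.56856023e+00]
{'clock': 0.1, 'qpos': array([-1.18520903,  0.52195531, -0.03632675,  1.59992742,  0.02120672,
        1.02110417, -0.11276915]), 'qd': array([-3.47253590e-04, -1.80458701e-03,  7.99101874e-04,  4.11261625e-04,
        4.76416374e-04, -1.54514732e-03, -5.73616767e-05]), 'joint_efforts': array([ 3.50495349e-03, -9.28492928e+01,  1.98413908e+00, -3.70522034e+01,
        1.81417912e-02,  5.26213393e-03,  1.01895982e-04]), 'position': array([0.27501521, 0.56093425, 0.24779117]), 'tool_rot': array([-3.14058646e+00,  7.61616461e-05,  2.68582777e+00]), 'force': array([0.73646714, 0.6343263 , 0.28916152]), 'moment': array([0.0156081 , 0.02169131, 0.02363565]), 'finger_force': 0.0, 'grip_width': 0.08535463124281359}
```

View pics/top0.png

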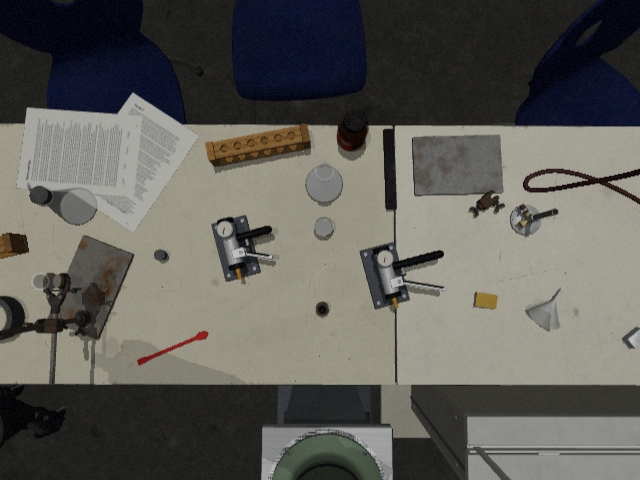

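View pics/scene0.png

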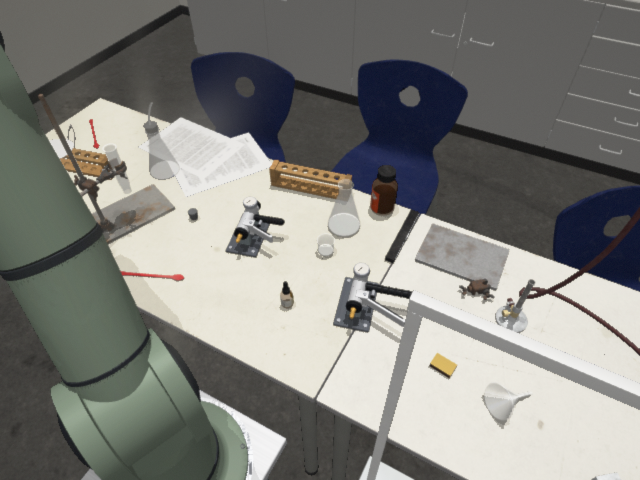

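The right-hand pump in the top view has the long lever: plate near (385,275), white lever running to (444,289), black bar to (441,254). The short-lever pump is on the left near (237,248), and the dropper is at (322,309). I'll zoom in on the long pump.

```bash
cat > h.py <<'E'
from workcell import observe, grab_frame, bot
import cv2,numpy as np
from scipy.spatial.transform import Rotation as R
def ray(f,u,v,z):
    d=R.from_euler('xyz',f["orientation"]).as_matrix()@np.linalg.inv(f["mtx"])@np.array([u,v,1.])
    c=np.array(f["xyz"]); return c+d*(z-c[2])/d[2]
def proj(f,p):
    q=R.from_euler('xyz',f["orientation"]).as_matrix().T@(np.array(p)-f["xyz"]); w=f["mtx"]@q; return w[:2]/w[2]
E
python3 - <<'E'
from h import *
f=grab_frame("top"); im=f["image"][:,:,::-1]
cv2.imwrite("pics/c1.png",cv2.resize(im[230:320,345:465],None,fx=6,fy=6,interpolation=cv2.INTER_CUBIC))
for n,u,v,z in[("lever tip",444,289,.072),("bar tip",441,254,.071),("dropper",322,309,.08),("box",486,300,.014),("edge",300,384,0)]: print(n,ray(f,u,v,z).round(3))
E
```

```text
lever tip [ 0.486 -0.273  0.072]
bar tip [ 0.568 -0.268  0.071]
dropper [0.439 0.013 0.08 ]
box [ 0.457 -0.391  0.014]
edge [0.251 0.067 0.   ]
```

View pics/c1.png

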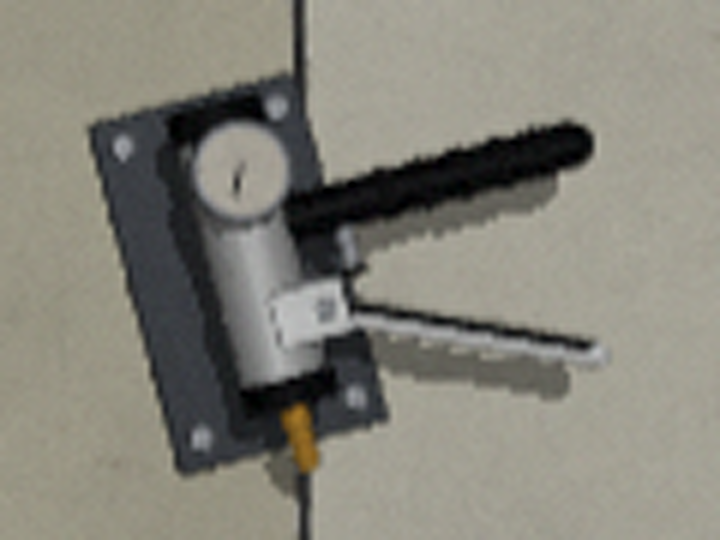

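The crop shows the lever's outer edge running from (385,332) to (600,362) and the pivot label near (327,310). The bar axis runs from about (300,215) to (580,145). Next I'll convert these to world positions and work out the press geometry.

```bash
python3 - <<'E'
from h import *
f=grab_frame("top")
c=lambda x,y,z:ray(f,345+(x-2.5)/6,230+(y-2.5)/6,z)[:2]
b0,b1=c(300,215,.068),c(575,146,.068); d=b1-b0; yaw=np.arctan2(d[0],-d[1])
l0,l1=c(390,306,.072),c(603,350,.072) # inner edge/tip rough
o0,o1=c(380,330,.06),c(600,362,.06)
e=o1-o0; ly=np.arctan2(e[0],-e[1])
print("pump yaw",np.degrees(yaw),"lever",np.degrees(ly),"outer",o0,o1)
# origin from bar end: bar end at (17,-94) mm in pump frame
Rz=lambda a:np.array([[np.cos(a),-np.sin(a)],[np.sin(a),np.cos(a)]])
be=c(592,142,.06); o=be-Rz(yaw)@[.017,-.094]; piv=o+Rz(yaw)@[-.02,.03]
print("origin",o,"pivot",piv,"tip dist",np.linalg.norm(o1-piv))
for a in (ly,ly+.2,ly+.4): print(np.degrees(a),"press",piv+Rz(a)@[-.005,-.09])
print(proj(f,[.275,.561,.248]), observe()["tool_rot"])
E
python3 -m crank '{"linear":[[0,-0.2,0],[0,-0.4,0],[0,-0.6,0],[0.15,-0.8,0],[0.3,-1,0]],"delta_rot":[[0,0,0],[0,0,-0.2],[0,0,-0.4],[0,0,-0.6],[0,0,-0.8]],"fingers":[-1,-1,-1,-1,-1]}' 40
```

```text
pump yaw 14.142082452251218 lever -8.121985153426673 outer [ 0.49569681 -0.19080264] [ 0.48328114 -0.27780034]
origin [ 0.53095853 -0.18928508] pivot [ 0.50423486 -0.16508084] tip dist 0.11465053063542005
-8.121985153426673 press [ 0.48656971 -0.25347169]
3.3371707491897933 press [ 0.50448239 -0.25521928]
14.796326651806258 press [ 0.5223852  -0.25337334]
[ 41.06590383 399.51323681] [-3.14091324e+00  7.41548699e-05  2.68577095e+00]
clock: 0.7
position: [0.3353, 0.3296, 0.2487]
tool_rot: [3.141, -0.0, 2.264]
force: [2.1, -0.0, 0.3]
grip_width: 0.0125
finger_force: 0.0
```

```bash
python3 -m crank '{"linear":[[0.1,-0.2,0],[0.2,-0.4,0],[0.3,-0.6,0],[0.4,-0.8,0],[0.4,-1,0]],"delta_rot":[[0,0,-0.2],[0,0,-0.4],[0,0,-0.6],[0,0,-0.8],[0,0,-0.83]],"fingers":[-1,-1,-1,-1,-1]}' && python3 -m crank '{"linear":[[0,-0.2,0],[0,-0.4,0],[0,-0.6,0],[-0.06,-0.8,0],[-0.12,-1,0]],"delta_rot":[[0,0,0],[0,0,0],[0,0,0],[0,0,0],[0,0,0]],"fingers":[-1,-1,-1,-1,-1]}'
```

```text
clock: 1.2
position: [0.4333, 0.1012, 0.2484]
tool_rot: [3.14, 0.0, 1.828]
force: [1.1, 0.5, -0.5]
grip_width: 0.0002
finger_force: 0.0
clock: 1.7
position: [0.4024, -0.1448, 0.2484]
tool_rot: [3.141, 0.0, 1.832]
force: [2.3, -0.6, 0.6]
grip_width: -0.0003
finger_force: 0.0
```

```bash
python3 -m crank '{"linear":[[0,-0.2,0],[0,-0.28,0],[0,-0.28,0],[0,-0.28,0],[0,-0.28,0]],"delta_rot":[[0,0,0],[0,0,0],[0,0,0],[0,0,0],[0,0,0]],"fingers":[-1,-1,-1,-1,-1]}'; python3 - <<'E'
from h import *
print(observe()["qpos"].round(2))
E
```

```text
clock: 2.2
position: [0.4033, -0.212, 0.2482]
tool_rot: [-3.141, -0.0, 1.834]
force: [0.1, 0.6, -0.4]
grip_width: 0.0002
finger_force: 0.0
[-0.04  0.28  0.48  2.04 -0.17  0.86  0.8 ]
```

```bash
python3 -m crank '{"linear":[[0.09,-0.164,0],[0.09,-0.164,-0.2],[0.09,-0.164,-0.4],[0.09,-0.164,-0.6],[0.09,-0.164,-0.78]],"delta_rot":[[0,0,0],[0,0,0],[0,0,0],[0,0,0],[0,0,0]],"fingers":[-1,-1,-1,-1,-1]}'; python3 -m crank '{"linear":[[0,0,0],[0,0,0],[0,0,0]],"delta_rot":[[0,0,0],[0,0,0],[0,0,0]],"fingers":[-1,-1,-1]}'; python3 - <<'E'
from h import *
f=grab_frame("top"); im=f["image"][:,:,::-1]
cv2.imwrite("pics/c2.png",cv2.resize(im[230:350,345:505],None,fx=5,fy=5,interpolation=cv2.INTER_CUBIC))
f=grab_frame("scene"); im=f["image"][:,:,::-1]
cv2.imwrite("pics/s2.png",im)
E
```

```text
clock: 2.7
position: [0.4258, -0.2525, 0.0513]
tool_rot: [-3.141, -0.0, 1.834]
force: [1.5, -0.0, -0.4]
grip_width: -0.0003
finger_force: 0.0
clock: 3.0
position: [0.4269, -0.2542, 0.0556]
tool_rot: [3.139, 0.002, 1.833]
force: [0.4, 0.0, 0.7]
grip_width: -0.0001
finger_force: 0.0
```

View pics/c2.png

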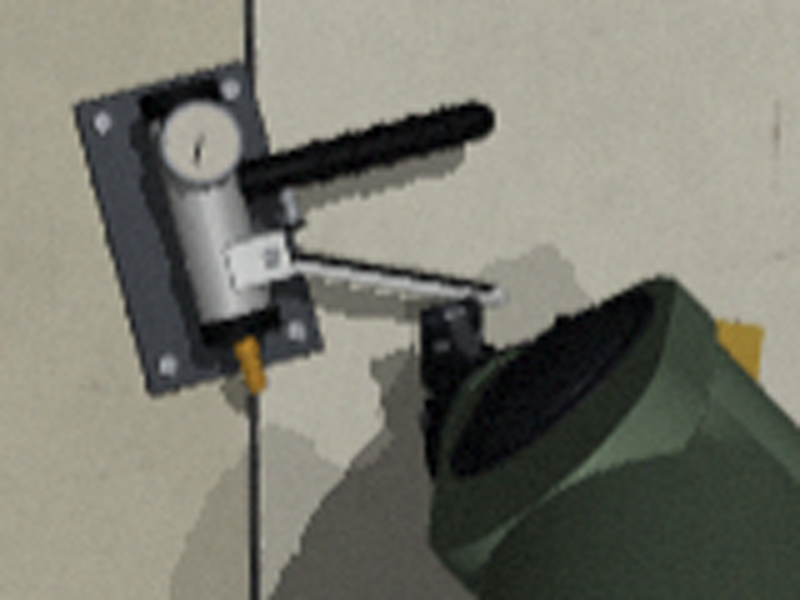

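View pics/s2.png

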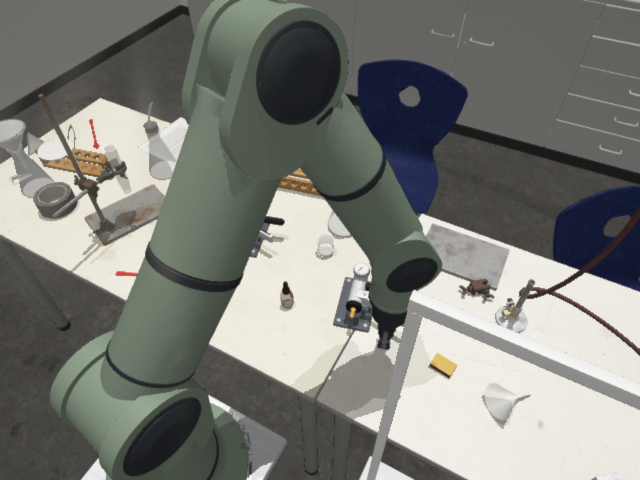

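The top crop shows the shut fingers at (455,320), just in front of the lever's outer half. In the scene view nothing has been disturbed. I'll approach along +x.

```bash
python3 -m crank '{"linear":[[0.04,0,0],[0.08,0,0],[0.12,0,0],[0.16,0,0],[0.16,0,0]],"delta_rot":[[0,0,0],[0,0,0],[0,0,0],[0,0,0],[0,0,0]],"fingers":[-1,-1,-1,-1,-1]}';python3 -m crank '{"linear":[[0.03,0,0],[0.06,0,0],[0.09,0,0],[0.09,0,0],[0.09,0,0]],"delta_rot":[[0,0,0],[0,0,0],[0,0,0],[0,0,0],[0,0,0]],"fingers":[-1,-1,-1,-1,-1]}'
```

```text
clock: 3.6
position: [0.4673, -0.2537, 0.0532]
tool_rot: [3.141, 0.0, 1.834]
force: [-0.2, 0.2, 0.7]
grip_width: 0.0001
finger_force: 0.0
clock: 4.1
position: [0.4879, -0.254, 0.0532]
tool_rot: [-3.141, -0.0, 1.832]
force: [-2.8, -1.8, 0.8]
grip_width: 0.0003
finger_force: 1.2
```

```bash
python3 -m crank '{"linear":[[0.02,0,0],[0.04,0,0],[0.05,0,0],[0.05,0,0]],"delta_rot":[[0,0,0],[0,0,0],[0,0,0],[0,0,0]],"fingers":[-1,-1,-1,-1]}';python3 -m crank '{"linear":[[0.008,0,0],[0.008,0,0],[0.008,0,0]],"delta_rot":[[0,0,0],[0,0,0],[0,0,0]],"fingers":[-1,-1,-1]}'; python3 -m crank '{"linear":[[0.008,0,0],[0.008,0,0],[0.008,0,0]],"delta_rot":[[0,0,0],[0,0,0],[0,0,0]],"fingers":[-1,-1,-1]}'
```

```text
clock: 4.5
position: [0.501, -0.2536, 0.0532]
tool_rot: [-3.142, -0.0, 1.833]
force: [-3.0, 1.1, 0.1]
grip_width: -0.0001
finger_force: 1.5
clock: 4.8
position: [0.5026, -0.2538, 0.0532]
tool_rot: [-3.141, -0.0, 1.832]
force: [-4.3, 2.4, -0.1]
grip_width: 0.0
finger_force: 1.6
clock: 5.1
position: [0.5047, -0.2539, 0.0533]
tool_rot: [-3.142, -0.0, 1.832]
force: [-3.6, 2.1, -1.0]
grip_width: -0.0002
finger_force: 1.6
```

```bash
for i in 1 ; do python3 -m crank '{"linear":[[0.008,0,0],[0.008,0,0]],"delta_rot":[[0,0,0],[0,0,0]],"fingers":[-1,-1]}';python3 -m crank '{"linear":[[0.004,0,0],[0.004,0,0],[0.004,0,0]],"delta_rot":[[0,0,0],[0,0,0],[0,0,0]],"fingers":[-1,-1,-1]}'; done; python3 - <<'E'
from h import *
f=grab_frame("top"); im=f["image"][:,:,::-1]
cv2.imwrite("pics/c3.png",cv2.resize(im[230:330,345:465],None,fx=6,fy=6,interpolation=cv2.INTER_CUBIC))
print(observe()["force"],observe()["position"])
E
```

```text
clock: 5.3
position: [0.5068, -0.254, 0.0533]
tool_rot: [-3.142, 0.0, 1.832]
force: [-4.0, 2.2, 0.2]
grip_width: 0.0004
finger_force: 1.7
clock: 5.6
position: [0.5071, -0.2539, 0.0532]
tool_rot: [-3.141, -0.001, 1.832]
force: [-8.1, 2.6, 1.3]
grip_width: 0.0002
finger_force: 3.4
[-7.09051071  3.64493781  2.39352984] [ 0.50709114 -0.25391122  0.05320226]
```

View pics/c3.png

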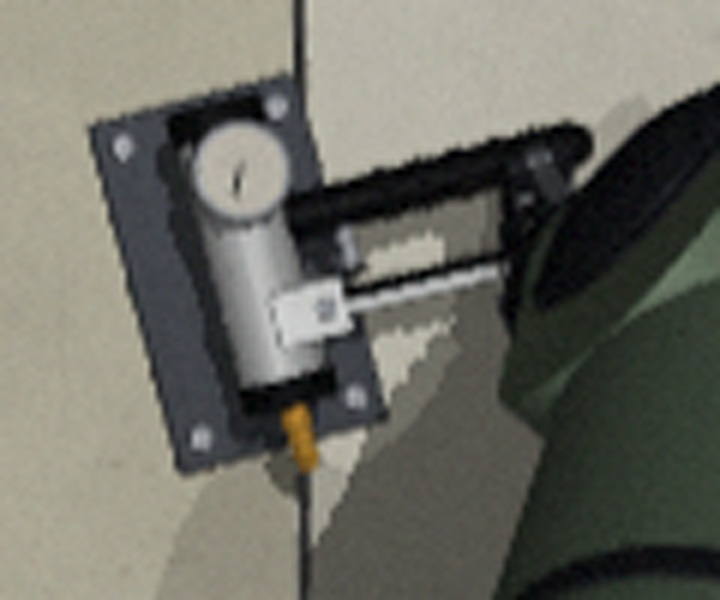

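The lever now lies parallel to the bar. The force jumped to about 8 N with the TCP stalled at x=0.507, so it is at the stop. I'll add 0.5 mm, hold for 1.3 s, then release.

```bash
python3 -m crank '{"linear":[[0.002,0,0],[0.002,0,0],[0.002,0,0],[0.002,0,0],[0.002,0,0]],"delta_rot":[[0,0,0],[0,0,0],[0,0,0],[0,0,0],[0,0,0]],"fingers":[-1,-1,-1,-1,-1]}'; python3 -m crank '{"linear":[[0,0,0],[0,0,0],[0,0,0],[0,0,0],[0,0,0]],"delta_rot":[[0,0,0],[0,0,0],[0,0,0],[0,0,0],[0,0,0]],"fingers":[-1,-1,-1,-1,-1]}';  python3 -m crank '{"linear":[[0,0,0],[0,0,0],[0,0,0],[0,0,0]],"delta_rot":[[0,0,0],[0,0,0],[0,0,0],[0,0,0]],"fingers":[-1,-1,-1,-1]}'
python3 -m crank '{"linear":[[-0.06,0,0],[-0.12,0,0],[-0.18,0,0],[-0.24,0,0],[-0.28,0,0]],"delta_rot":[[0,0,0],[0,0,0],[0,0,0],[0,0,0],[0,0,0]],"fingers":[-1,-1,-1,-1,-1]}'; python3 -m crank '{"linear":[[0,0,0],[0,0,0],[0,0,0],[0,0,0],[0,0,0]],"delta_rot":[[0,0,0],[0,0,0],[0,0,0],[0,0,0],[0,0,0]],"fingers":[-1,-1,-1,-1,-1]}'; python3 - <<'E'
from h import *
f=grab_frame("top"); im=f["image"][:,:,::-1]
cv2.imwrite("pics/c4.png",cv2.resize(im[230:330,345:465],None,fx=6,fy=6,interpolation=cv2.INTER_CUBIC))
E
```

```text
clock: 6.15
position: [0.5072, -0.2539, 0.0532]
tool_rot: [-3.14, -0.001, 1.832]
force: [-9.9, 1.9, 3.6]
grip_width: 0.0001
finger_force: 4.4
clock: 6.65
position: [0.5072, -0.2539, 0.0532]
tool_rot: [-3.14, -0.001, 1.832]
force: [-8.8, 2.2, 3.2]
grip_width: 0.0003
finger_force: 4.4
clock: 7.05
position: [0.5073, -0.2539, 0.0532]
tool_rot: [-3.14, -0.001, 1.832]
force: [-8.1, 2.2, 3.8]
grip_width: -0.0001
finger_force: 4.4
clock: 7.55
position: [0.4379, -0.2544, 0.0536]
tool_rot: [3.141, 0.001, 1.832]
force: [-0.2, -0.6, 0.3]
grip_width: -0.0004
finger_force: 0.0
clock: 8.05
position: [0.4385, -0.2539, 0.0532]
tool_rot: [3.142, 0.0, 1.833]
force: [-0.4, 0.3, -0.5]
grip_width: 0.0
finger_force: 0.0
```

View pics/c4.png

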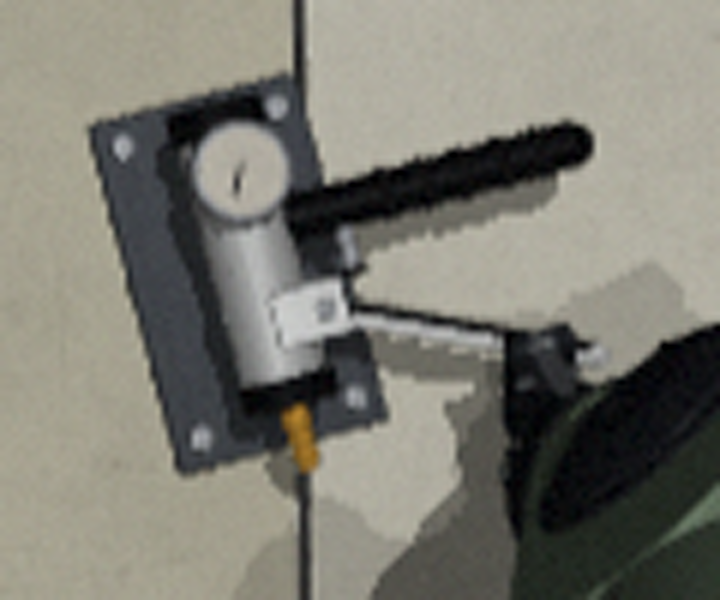

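The lever is back at its rest angle, with the tip at (598,355) as at the start, and the fingers are clear of it. Total retreat was a 0.28 share, so I'll press in again by the same amount, slowing at the end.

```bash
python3 -m crank '{"linear":[[0.04,0,0],[0.08,0,0],[0.12,0,0],[0.15,0,0],[0.15,0,0]],"delta_rot":[[0,0,0],[0,0,0],[0,0,0],[0,0,0],[0,0,0]],"fingers":[-1,-1,-1,-1,-1]}'; python3 -m crank '{"linear":[[0.03,0,0],[0.06,0,0],[0.09,0,0],[0.11,0,0],[0.118,0,0]],"delta_rot":[[0,0,0],[0,0,0],[0,0,0],[0,0,0],[0,0,0]],"fingers":[-1,-1,-1,-1,-1]}'; python3 -m crank '{"linear":[[0.006,0,0],[0.012,0,0],[0.012,0,0],[0.012,0,0],[0.012,0,0]],"delta_rot":[[0,0,0],[0,0,0],[0,0,0],[0,0,0],[0,0,0]],"fingers":[-1,-1,-1,-1,-1]}'; python3 -m crank '{"linear":[[0,0,0],[0,0,0],[0,0,0],[0,0,0],[0,0,0]],"delta_rot":[[0,0,0],[0,0,0],[0,0,0],[0,0,0],[0,0,0]],"fingers":[-1,-1,-1,-1,-1]}'
```

```text
clock: 8.6
position: [0.4767, -0.2538, 0.0531]
tool_rot: [3.142, 0.0, 1.833]
force: [-1.4, 0.5, 1.3]
grip_width: -0.0005
finger_force: 0.8
clock: 9.1
position: [0.5056, -0.2534, 0.0531]
tool_rot: [-3.141, -0.001, 1.833]
force: [-4.2, 2.0, 0.9]
grip_width: -0.0001
finger_force: 1.8
clock: 9.6
position: [0.5071, -0.2536, 0.0531]
tool_rot: [-3.14, -0.001, 1.832]
force: [-8.3, 2.4, 1.9]
grip_width: -0.0002
finger_force: 3.8
clock: 10.1
position: [0.5071, -0.2536, 0.0531]
tool_rot: [-3.14, -0.001, 1.832]
force: [-8.2, 3.6, 2.6]
grip_width: -0.0001
finger_force: 3.8
```

The fingers are stalled at the same position with about 8.5 N, so the lever is held at its stop again. I'm handing the job in.

```bash
python3 -c "
from workcell import bot
print(bot.job_done())"
```

```text
the job is handed in; nothing more can be done
None
```

The long lever was pressed to its stop and held for over a second, let spring fully back, then pressed in again, and I handed the job in with the fingers still holding it there at about 9 N; no verdict came back.

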